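Unhook the hanging incense pot

TASK

The steel incense pot hangs by the crossbar of its stirrup in the hook of the small stand, shut in by the hook's sprung keeper. Hold the pot by its wooden grip, press the keeper back with the crossbar until the bar is clear of the hook's lip, and lift the pot over the lip and off the hook without forcing anything or touching the hook stand with the gripper. Then set the pot down gently, upright in the middle of the low round wooden stand, and let go, leaving the other altar things where they are.

Things in the scene. Friction and masses are not known exactly. Their poses are not given: they have to be found in the camera images.
- stand: Fixed hook stand; origin on the table below the hook; x runs from the hook's nose to its post (the way the keeper is pressed open), z up. Wooden base x -65 to 100, 110 wide, 10 tall. Post 16 x 20 mm at x 72 to 88, 131 tall; a level arm 20 wide, 14 deep runs from its top to the hook. All in mm.
- hook_seat (a point): Where the crossbar's axis rests on the 20 mm wide flat seat (stand's x -9, height 135 mm; axes as the stand). The hook head is clamped to its arm up to 8 mm fore or aft of nominal, which is not measured. Along +x from here the bar meets the keeper after 9 mm, is clear of the lip after 19 and strikes the rigid end stop (two cheeks, tops at height 140) after 20.8, each +/-8.
- hook_lip (a point): Nominal (+/-8 mm in x) rear end of the lip, its underside (stand's x 6, height 144). The lip reaches back from the nose (inner face x -22) over the bar, top at height 151; the 8 mm bar has 5 mm of play below it. Hold the bar back while it rises over 20 mm; with it 25 to 40 mm up the pot slides off the hook to -x by 75 mm (any higher, its rim hits the arm).
- keeper_hinge (a point): Nominal (+/-8 mm in x) hinge of the sprung keeper (stand's x 16, height 123 mm): a steel leaf 22 mm long, 9 wide, leaning 37 degrees to the nose. It pushes the bar back with about 4 N at first touch, 10 N when the bar is clear of the lip, 11.5 N at the end stop, where the force rises steeply. More than 18 N between pot and hook stand is forcing it.
- pot: Loose incense pot, about 0.35 kg, hanging upright; it can swing. Origin: centre of its underside (25 mm above the table when hung), z up, x nearly the stand's x when hung. Steel bowl, foot radius 28, rim radius 38, 45 tall. Straps at y +/-38 rise to height 165 and carry a round crossbar (8 thick, along y, axis at height 110) and a wooden grip above.
- pot_bar (a point): Middle of the crossbar's axis (110 mm above the pot's underside; 65 mm above the bowl's rim).
- pot_grip (a point): Centre of the wooden grip (155 mm above the pot's underside, 45 mm above the crossbar): flat bar 12 mm thick (x), 80 mm long (y), 20 mm tall (z). Pinch it from above across its 12 mm.
- plinth: Fixed low round wooden stand, radius 56 mm, 14 mm tall, a paler disc on its flat top; origin: centre of its underside.
- plinth_top (a point): Centre of the round stand's top face, 14 mm above the table.
- marigold_dish: Bystander: white ceramic dish of plastic marigolds, radius 52, 45 mm tall; origin under its centre.
- jar: Bystander: glass jar with a lever lid, radius 33 mm, 87 mm tall; origin under its centre.
- elephants: Bystander: pair of small porcelain elephants on one 50 x 70 mm base, 43 mm tall; origin under its centre.
- lighter: Bystander: white plastic lighter lying flat along its x, 80 x 22 x 15 mm; origin under its middle.
Mind the look-alikes: they are no part of the job. Of the things that look like the plinth, take the one that is farthest to the robot's right at the start. Of the things shaped like the pot, the bare steel one is meant.

How it is judged (in metres and radians):
On the way, in this order (a step that is already met when the one before it is completed fails the run):
1. the crossbar, still below the lip, presses the keeper back (x of pot_bar in the frame of hook_seat above 0.009 m and z of pot_bar in the frame of hook_seat below 0.008 m and contact force between pot and stand above 5 N), for 0.1 s.
2. the pot is off the hook and away from it (horizontal distance between pot_bar and hook_seat above 0.06 m and contact force between pot and stand below 0.1 N), for 0.1 s.
At the end, for the whole second after the job is handed in: The pot stands released, upright (within 0.08 rad) and at rest on the round stand, its foot on the top face (within 4 mm) and within 18 mm of its centre (horizontal distance between pot and plinth_top below 0.018 m and z of pot in the frame of plinth_top between -0.004 and 0.004 m and angle between pot's own z axis and vertical below 0.08 rad and linear speed of pot below 0.02 m/s and contact force between pot and the fingers below 0.1 N); the robot touches nothing.
It fails at once if the pot is forced against the hook stand or its keeper (more than 18 N) (contact force between pot and stand above 18 N).
It fails at once if the gripper or arm touches the hook stand or its keeper (contact force between any of the arm, the fingers and stand above 1 N).
It fails at once if the pot is banged down or pressed on the round stand (more than 30 N) (contact force between pot and plinth above 30 N).
It fails at once if a bystander is disturbed (moved more than 15 mm) (distance of any of marigold_dish, jar, elephants, lighter from where it was at the start of the episode above 0.015 m).
It also fails if it takes over 72 s, if anything falls off the work surface, if the arm or the gripper's body presses on something with over 40 N, if the wrist force passes 120 N, or if a joint passes its speed limit or range.

ROBOT

A 6-joint arm with a two-finger parallel gripper is mounted at the origin on the work surface. World frame = base frame: x ahead of the robot, y to its left, z up, the work surface at z = 0. Lengths are in m, angles in degrees, forces in N, time in s.
With the tool pointing down it reaches from about 0.25 to 0.775 m from the base axis. Payload 8.9 kg.
Tool frame: the origin (TCP) lies midway between the tips of the shut fingers; the grasp point (between the pads) lies 19 mm behind it; z points along the fingers, y is the line along which they close (so a half turn about z gives the same grasp; the last joint's range is limited). The gripper opens to 85 mm and grips with 20 to 120 N. Pads are 22 mm wide; open, the fingers measure 114 mm over their backs; the gripper's body (76 mm by 85 mm) begins 54 mm behind the grasp point. The pads swing forward as they close: fully open they stand 13 mm farther back than shut.
Start: joints at [-83.268, 16.656, -8.789, 64.555, 0, 82.019], TCP at [0.133, -0.508, 0.231] pointing down, gripper open.
Joint ranges: [-144.48, 144.48], [-52.06, 99.96], [-74.48, 78.29], [-112.23, 115.85], [-86.99, 84.42], [-180, 180]. Speed limits (degrees/s): [127.2, 127.2, 159.86, 180, 180, 180].

INTERFACE

Orientations are given as [roll, pitch, yaw] about the fixed x, y, z axes, in that order (R = Rz(yaw) Ry(pitch) Rx(roll)).
In Python, from bench import bot, capture gives the robot as it stands.
- The arm moves only by the shell command python3 -m jog 'ROWS' [OPENING] [FORCE]. ROWS is JSON, a list that holds one entry, the list of rows, each a list of 4 numbers: the shift along the tool's x, y, z in mm, then the turn about the tool's z in degrees. A call has 1 to 5 rows; each row shifts and turns the commanded pose from where the row before left it, along the tool's axes as they then stand; what a row does not reach is not made up. A row lasts 1/8 s, in which the tool goes at most 62.5 mm and 10.7 degrees, less where a joint would pass 70% of its speed; a pose out of reach is approached as far as the arm can. A call with a gripper value outside its range is refused whole. OPENING is the finger opening in mm, from 0 to 85.4, set as the call begins (- or left out, the last holds). The fingers move at their own pace and stop on an object; FORCE is the grip in N (left out, the last holds). Time passes only in rows, so rows that do not move let the fingers close. It gives the time, the measured TCP pose, the force, the opening and the grip force at its end, in the units of the state.
- bot.get_obs(): the state, without advancing time (a new reading comes with each control period).
- capture(name): name is "scene" or "top" or "wrist"; returns a dict with "image" (420x560x3 uint8, blue, green, red), "depth" (420x560 float32, m along the optical axis (not along the pixel's ray), 0 where there is no reading), "camera_matrix" (3x3 intrinsics, pixels), "k1" (the pictures are not rectified: a ray, as slopes to the right and down, at radius r is drawn at 1 + k1 r^2 times it, then the intrinsics apply), "pose" (4x4, takes a point from camera to world coordinates). Camera axes: x right, y down, z forward; pixel columns grow to the right and rows downward; lengths in m; the calibration is good to about 2 mm. A picture is of the moment at which its call begins.
- bot.finish_job(): hands the job in; it is judged then, once.
The state is a dict: "clock": time; "qpos": joint angles; "joint_velocities": joint speeds; "effort": joint torques, N m; "position": TCP position; "orientation": TCP orientation; "contact_force": force on the tool from outside, world axes, zero at the start; "ft_torque": the same for the moment, N m; "width": opening from 0.0 (shut) to 1.0 (fully open); "grip_force": force on a finger pad.
Only numpy, scipy, OpenCV 4.12 (cv2) and the standard library are available. Lean on these libraries where they do the work, as an engineer would, in place of code of your own. Each camera call takes 0.05 s, during which the arm holds its last target. There are 200 camera calls.

## Working session

There is one attempt and no reset: what is moved stays moved. The work goes in short steps, Python scripts to look and compute and a shell command to move; the robot and the scene stay as the last step left them, time stands still between calls to the robot, and variables do not carry over. Pictures are saved under pics/ and viewed, at most 10 in all, crops included, and the job is handed in when it is done.

```bash
mkdir -p pics; ls; python3 - <<'E'
from bench import bot,capture
import cv2,numpy as np
o=bot.get_obs();print(o)
for n in("scene","top"):
    c=capture(n);cv2.imwrite(f'pics/{n}0.png',c["image"]);np.savez(f'{n}0.npz',**c)
    print(n,c["camera_matrix"],c["k1"],c["pose"],(c["depth"]>0).mean())
E
```

```text
pics
{'clock': 0.0, 'qpos': array([-8.32676751e+01,  1.66878529e+01, -8.82904687e+00,  6.45557599e+01,
       -3.81168028e-04,  8.20194904e+01]), 'joint_velocities': array([ 0.00662022,  0.11672199,  0.10513249,  0.00425   ,  0.02858274,
       -0.0453305 ]), 'effort': array([-2.41654416e-04, -5.37144256e+01,  3.31376302e+01,  1.57762121e-02,
       -1.47549886e-04,  1.83302781e-06]), 'position': array([ 0.13329488, -0.50735646,  0.23075524]), 'orientation': array([-1.79927991e+02, -9.71030950e-03,  1.47128286e+01]), 'contact_force': array([-0.71999704, -0.27802561,  0.52956918]), 'ft_torque': array([-0.0106673 , -0.04866075,  0.0258921 ]), 'grip_force': 0.0, 'width': 0.9987578317667865}
scene [[435.90420422   0.         275.01960969]
 [  0.         435.90420422 204.26012896]
 [  0.           0.           1.        ]] 0.016971266061463503 [[-0.75443787  0.42362982 -0.50135943  1.11180108]
 [ 0.65618994  0.50475117 -0.5609287   0.54128194]
 [ 0.01543563 -0.75217287 -0.65878503  0.81488085]
 [ 0.          0.          0.          1.        ]] 0.9954166666666666
top [[468.58964796   0.         285.37830167]
 [  0.         468.58964796 211.23687728]
 [  0.           0.           1.        ]] 0.013451852663853705 [[ 0.02395657 -0.99088746  0.13254481  0.48275858]
 [-0.99943189 -0.02688231 -0.0203281  -0.03237011]
 [ 0.02370597 -0.13198252 -0.99096854  1.05003194]
 [ 0.          0.          0.          1.        ]] 0.995969387755102
```

View pics/scene0.png

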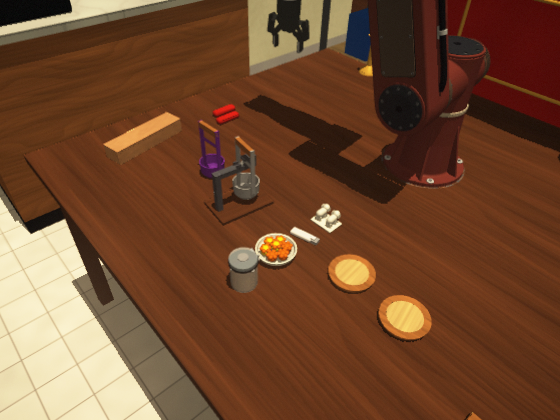

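View pics/top0.png

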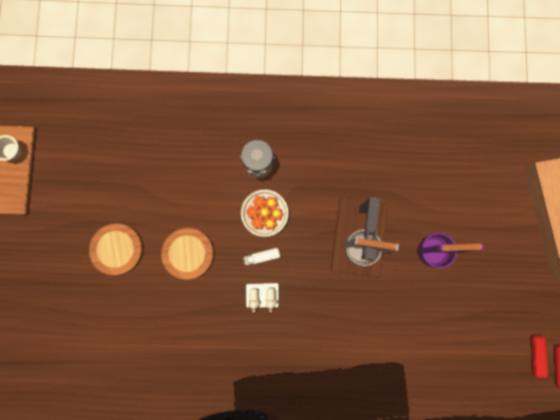

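The scene shows two round stands, at scene (352,273)/(404,317) and top (187,253)/(115,249). The top image's right is world −y, the robot's right, so the plinth is the one at top (187,253). Two things have the pot's shape: steel at top (365,247) and purple at (438,250). The steel one, hanging in the hook, is meant.

```bash
cat > h.py <<'E'
import numpy as np,cv2
def dist_norm(c,uv):
    K=c["camera_matrix"];return cv2.undistortPoints(np.float64(uv).reshape(-1,1,2),K,np.array([float(c["k1"]),0,0,0,0])).reshape(-1,2)
def cloud(c,mask=None):
    d=c["depth"];m=(d>0) if mask is None else (mask>0)&(d>0)
    v,u=np.nonzero(m);n=dist_norm(c,np.c_[u,v]);z=d[v,u][:,None]
    P=np.c_[n*z,z]@c["pose"][:3,:3].T+c["pose"][:3,3];return P,u,v
def plane(c,uv,h):
    n=dist_norm(c,uv);r=np.c_[n,np.ones(len(n))]@c["pose"][:3,:3].T;o=c["pose"][:3,3]
    return o+r*((h-o[2])/r[:,2])[:,None]
def hsv(c): return cv2.cvtColor(c["image"],cv2.COLOR_BGR2HSV)
E
python3 - <<'E'
from h import *
t=np.load('top0.npz');s=np.load('scene0.npz')
for n,c in(('top',t),('scene',s)):
    P,u,v=cloud(c);H=hsv(c)[v,u].astype(int);B=c["image"][v,u].astype(int)
    table=(abs(P[:,2])<.004);print(n,'table z',np.median(P[table&(P[:,0]<.6)&(P[:,0]>.3),2]))
    # high grip
    m=(P[:,2]>.155)&(P[:,2]<.21)&(P[:,0]>.25)&(P[:,0]<.65)&(P[:,1]<0)&(P[:,1]>-.45)
    og=m&(H[:,0]<20)&(H[:,1]>120)&(H[:,2]>90)
    for lab,mm in(('grip',og),):
        Q=P[mm];uu=np.c_[u,v][mm]
        k=cv2.partition if 0 else None
        img=np.zeros(c["depth"].shape,np.uint8);img[uu[:,1],uu[:,0]]=1
        nn,L,st,ce=cv2.connectedComponentsWithStats(img)
        for i in range(1,nn):
            if st[i,4]>20:
                q=Q[L[uu[:,1],uu[:,0]]==i];r=cv2.minAreaRect(np.float32(q[:,:2]*1000))
                print(lab,ce[i].round(),st[i,4],np.median(q,0).round(4),np.percentile(q[:,2],[5,95]).round(4),r)
# plinths, top: orange-ish at ~14mm
H=hsv(t);P,u,v=cloud(t)
img=np.zeros(t["depth"].shape,np.uint8)
m=(H[v,u,0]<25)&(H[v,u,1]>100)&(H[v,u,2]>120)&(P[:,2]<.05)&(P[:,0]>.3)
img[v[m],u[m]]=255
for c in cv2.findContours(img,0,2)[0]:
    if cv2.contourArea(c)>800:
        (x,y),r=cv2.minEnclosingCircle(c);e=cv2.fitEllipse(c);print('disc',(x,y),r,e,plane(t,[e[0]],.014))
for a,n,c,(x,y) in((0,'t',t,(365,240)),(1,'s',s,(235,175))):
    cr=c["image"][y-60:y+60,x-65:x+65];cv2.imwrite(f'pics/crop_{n}.png',cv2.resize(cr,None,fx=4,fy=4,interpolation=2))
a=cv2.imread('pics/crop_t.png');b=cv2.imread('pics/crop_s.png');cv2.imwrite('pics/crops.png',cv2.resize(np.hstack([a,b]),(800,370)))
E
```

```text
top table z -0.0006409323883291851
grip [377. 244.] 271 [ 0.541  -0.2202  0.1888] [0.1803 0.1913] ((541.5802612304688, -221.5828094482422), (74.08770751953125, 12.503978729248047), 82.30084991455078)
grip [462. 247.] 239 [ 0.5417 -0.3873  0.1642] [0.1618 0.1667] ((541.7965698242188, -387.09259033203125), (11.663290977478027, 72.25721740722656), 1.5275267362594604)
scene table z 0.0007440442002850656
grip [207. 126.] 63 [ 0.5449 -0.3878  0.1659] [0.1642 0.1679] ((545.1748046875, -390.60198974609375), (14.165800094604492, 75.10465240478516), 0.535841166973114)
grip [243. 144.] 88 [ 0.5437 -0.2226  0.1906] [0.188  0.1926] ((542.2054443359375, -223.74252319335938), (77.41932678222656, 12.807320594787598), 82.86016845703125)
disc (184.12637329101562, 252.3351593017578) 28.796781539916992 ((185.8676300048828, 253.0662078857422), (52.36298751831055, 55.23841094970703), 33.465179443359375) [[0.52292517 0.16230413 0.014     ]]
disc (105.5, 251.5) 36.11796188354492 ((111.25437927246094, 250.2061004638672), (49.660274505615234, 64.69683074951172), 68.123779296875) [[0.5252108 0.3244501 0.014   
[... 248 characters left out ...]
547.071533203125, 162.70933532714844), (19.991506576538086, 152.57191467285156), 174.39573669433594) [[ 0.74928813 -0.6484142   0.014     ]]
disc (14.638839721679688, 169.05711364746094) 46.425575256347656 ((14.755619049072266, 171.42007446289062), (32.12179946899414, 106.88665771484375), 2.864924907684326) [[0.69403397 0.54802774 0.014     ]]
disc (184.0, 87.0) 101.04464721679688 ((178.25535583496094, 84.8678970336914), (16.75309944152832, 167.08387756347656), 92.15974426269531) [[0.90742992 0.19945851 0.014     ]]
disc (296.5, 75.5) 262.6376647949219 ((316.4390869140625, 85.51619720458984), (21.556285858154297, 436.91070556640625), 92.22852325439453) [[ 0.91682725 -0.11849021  0.014     ]]
```

View pics/crops.png

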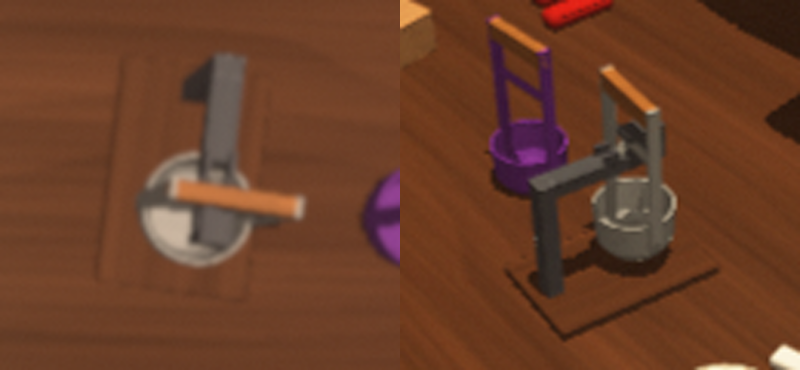

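The crops confirm it. The bare steel pot hangs in the grey hook (top crop bowl ~(195,210), orange grip (175,190)–(300,208)). The purple one to the right is the look-alike. Next I measure the stand's axis and the plinth, then approach.

```bash
python3 - <<'E'
from h import *
t=np.load('top0.npz');s=np.load('scene0.npz')
for n,c in(('top',t),('scene',s)):
    P,u,v=cloud(c);H=hsv(c)[v,u].astype(int)
    m=(H[:,1]<90)&(P[:,0]>.58)&(P[:,0]<.68)&(P[:,1]>-.32)&(P[:,1]<-.15)&(P[:,2]>.12)&(P[:,2]<.15)
    q=P[m];r=cv2.minAreaRect(np.float32(q[:,:2]*1000));print(n,'arm',m.sum(),q.mean(0).round(4),np.percentile(q[:,2],[5,50,95]).round(4),r)
    l=cv2.fitLine(np.float32(q[:,:2]),2,0,.01,.01).ravel();a=np.degrees(np.arctan2(l[1],l[0]));print('dir',a,l[2:]); print('max along x',np.percentile(q@np.array([.9925,-.122,0]),[99.5]))
    # hook: gray points z .12-.165 near the grip
    m=(H[:,1]<90)&(P[:,0]>.48)&(P[:,0]<.58)&(P[:,1]>-.25)&(P[:,1]<-.19)&(P[:,2]>.115)&(P[:,2]<.17)
    q=P[m];print('hook',m.sum(),q.min(0).round(4),q.max(0).round(4))
    # plinth: height 8..20mm
    m=(abs(P[:,0]-.523)<.075)&(abs(P[:,1]-.162)<.075)&(P[:,2]>.008)&(P[:,2]<.022)
    q=P[m];(x,y),r=cv2.minEnclosingCircle(np.float32(q[:,:2]));print('plinth',x,y,r,q.mean(0),m.sum())
    # pale disc by colour
    img=np.zeros(c["depth"].shape,np.uint8);mm=m&(H[:,0]>=15)&(H[:,0]<28)&(H[:,2]>170)
    print('pale',mm.sum(),P[mm].mean(0))
E
python3 -m jog '[[[50,0,-10,0],[50,0,-10,0],[50,0,-10,0],[50,0,0,0],[50,0,0,0]]]' 85 100
```

```text
top arm 307 [ 0.6087 -0.2242  0.1299] [0.1259 0.1301 0.1331] ((608.6357421875, -224.9297637939453), (20.068172454833984, 58.66611099243164), 83.45436096191406)
dir -6.965794 [ 0.60873705 -0.22416653]
max along x [0.66043216]
hook 304 [ 0.5141 -0.2391  0.1155] [ 0.5792 -0.191   0.1534]
plinth 0.5228040814399719 0.1601371020078659 0.05611618235707283 [0.52214344 0.16013821 0.01325877] 2031
pale 1066 [0.5226453  0.16084009 0.01345385]
scene arm 190 [ 0.6122 -0.222   0.1298] [0.1227 0.1309 0.1336] ((610.6109008789062, -225.4518585205078), (25.812753677368164, 62.652374267578125), 84.43447875976562)
dir -7.2971396 [ 0.6122347  -0.22196002]
max along x [0.66407294]
hook 211 [ 0.5176 -0.2494  0.1168] [ 0.5796 -0.1904  0.1546]
plinth 0.5215747356414795 0.16176456212997437 0.05771951004862785 [0.52351103 0.16181552 0.01477758] 1329
pale 732 [0.52299382 0.15993676 0.01495911]
clock: 0.72
position: [0.3766, -0.4436, 0.2611]
orientation: [-180.0, 0.0, 14.7]
contact_force: [0.2, -1.0, 0.3]
width: 0.998
grip_force: 0.0
```

```bash
python3 -m jog '[[[0,0,0,-10],[0,0,0,-10],[0,0,0,-10],[0,0,0,-10],[0,0,0,-10]]]' >/dev/null; python3 -m jog '[[[40,20,0,-10],[40,20,0,-7.6],[40,22,0,0],[40,24,0,0],[40,24,0,0]]]' >/dev/null; python3 -m jog '[[[20,12,0,0],[10,10,0,0],[0,0,0,0],[0,0,0,0]]]'
python3 - <<'E'
from h import *
from bench import capture,bot
c=capture('wrist');np.savez('w1.npz',**c);cv2.imwrite('pics/w1.png',c["image"]);print(c["pose"].round(4),bot.get_obs()['contact_force'],bot.get_obs()['position'],bot.get_obs()['orientation'])
E
```

```text
clock: 2.48
position: [0.5509, -0.2478, 0.2611]
orientation: [-180.0, 0.0, 82.3]
contact_force: [-0.3, -0.1, -0.9]
width: 0.991
grip_force: 0.0
[[ 9.909e-01 -1.296e-01 -3.500e-02  5.600e-01]
 [-1.343e-01 -9.564e-01 -2.594e-01 -1.816e-01]
 [ 2.000e-04  2.617e-01 -9.651e-01  4.044e-01]
 [ 0.000e+00  0.000e+00  0.000e+00  1.000e+00]] [-0.79708978 -0.41276513  0.23387094] [ 0.55079373 -0.24788043  0.26120155] [-1.79978244e+02  5.57923696e-03  8.22468423e+01]
```

View pics/w1.png

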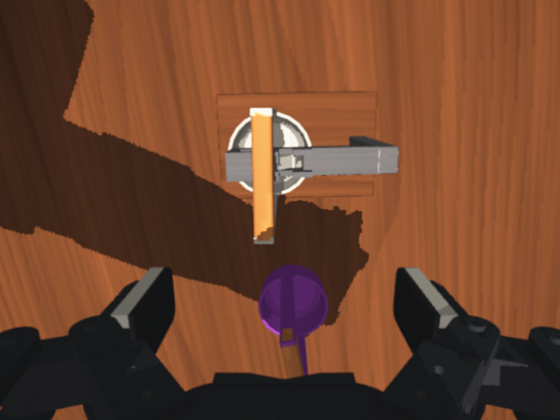

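The wrist view shows the steel pot's grip running vertically, (262,110) to (263,242), with the hook nose at (227,165) and the post at right (390,158). The purple grip at (290,360) is clear of it. Now I measure the grip.

```bash
python3 - <<'E'
from h import *
c=np.load('w1.npz');P,u,v=cloud(c);H=hsv(c)[v,u].astype(int)
m=(u>235)&(u<290)&(v>90)&(v<250)&(P[:,2]>.17)&(P[:,2]<.21)
q=P[m];print(m.sum(),np.percentile(q[:,2],[5,50,95]))
q=q[abs(q[:,2]-np.median(q[:,2]))<.004];r=cv2.minAreaRect(np.float32(q[:,:2]*1000));print(r)
l=cv2.fitLine(np.float32(q[:,:2]),2,0,.01,.01).ravel();print(np.degrees(np.arctan2(l[1],l[0])))
# hook head: z .125-.16 near
m=(u>220)&(u<330)&(v>140)&(v<190)&(P[:,2]>.12)&(P[:,2]<.16)&(H[:,1]<90)
q=P[m];ax=np.array([np.cos(np.radians(-6.9)),np.sin(np.radians(-6.9))]);s=q[:,:2]@ax
print('z',np.percentile(q[:,2],[5,50,95]),'nose s',np.percentile(s,[0.5,2]))
for lo in np.arange(s.min(),s.max(),.004):
    k=(s>=lo)&(s<lo+.004);print(round(lo,4),k.sum(),np.percentile(q[k,2],[10,50,90]).round(4) if k.sum() else '')
g=np.array(r[0])/1000;print('grip s',g@ax,'perp',g@np.array([-ax[1],ax[0]]))
m=(u>320)&(u<395)&(v>140)&(v<180)&(P[:,2]>.12)&(P[:,2]<.15)
s=P[m][:,:2]@ax;print('post end s',np.percentile(s,[99,99.8]), 'perp',np.percentile(P[m][:,:2]@np.array([-ax[1],ax[0]]),[1,99]))
lo=cv2.fitLine(np.float32(P[m][:,:2]),2,0,.01,.01).ravel();print(np.degrees(np.arctan2(lo[1],lo[0])))
E
```

```text
2892 [0.18833022 0.19035439 0.19148528]
((542.2092895507812, -217.72930908203125), (79.90103912353516, 12.111361503601074), 82.65642547607422)
82.61528
z [0.12648876 0.13778174 0.15235449] nose s [0.5375623  0.53830655]
0.5372 192 [0.1442 0.1515 0.1525]
0.5412 196 [0.1454 0.1515 0.1524]
0.5452 196 [0.146  0.1515 0.1523]
0.5492 196 [0.147  0.1515 0.1525]
0.5532 87 [0.1507 0.1515 0.1524]
0.5572 0 
0.5612 0 
0.5652 0 
0.5692 149 [0.1313 0.1514 0.1524]
0.5732 159 [0.1306 0.1342 0.1454]
0.5772 153 [0.1276 0.1313 0.1333]
0.5812 164 [0.1251 0.1279 0.1402]
0.5852 111 [0.1253 0.1401 0.1412]
0.5892 149 [0.1284 0.1381 0.1411]
0.5932 152 [0.131  0.133  0.1409]
0.5972 158 [0.1305 0.1316 0.1323]
0.6012 141 [0.1308 0.1315 0.1325]
0.6052 166 [0.1306 0.1316 0.1325]
0.6092 58 [0.1308 0.1316 0.1325]
grip s 0.5644395639786538 perp -0.15101306011100132
post end s [0.65838897 0.65895333] perp [-0.15855349 -0.13848352]
-6.264323
```

```bash
python3 -m jog '[[[15,-6,0,-0.4],[14,-6.5,0,0],[0,0,20,0],[0,0,30,0],[0,0,25,0]]]' >/dev/null; python3 -m jog '[[[0,0,15,0],[0,0,8,0],[0,0,0,0],[0,0,0,0]]]'; python3 -m jog '[[[0,0,0,0],[0,0,0,0],[0,0,0,0],[0,0,0,0],[0,0,0,0]]]' 20 60
```

```text
clock: 3.65
position: [0.5432, -0.2169, 0.1642]
orientation: [179.9, 0.0, 82.7]
contact_force: [-0.7, -0.5, 0.6]
width: 0.998
grip_force: 0.0
clock: 4.28
position: [0.5428, -0.2166, 0.1633]
orientation: [-180.0, 0.0, 82.7]
contact_force: [-1.0, -0.2, 1.2]
width: 0.236
grip_force: 0.0
```

```bash
python3 -m jog '[[[0,0,0,0],[0,0,0,0],[0,0,0,0],[0,0,0,0],[0,0,0,0]]]' 0 100;  python3 -m jog '[[[0,0,0,0],[0,0,0,0],[0,0,0,0]]]'; python3 - <<'E'
from h import *
from bench import capture,bot
for n in('wrist','scene'):
    c=capture(n);np.savez(n+'2.npz',**c);cv2.imwrite(f'pics/{n}2.png',c["image"])
a=cv2.imread('pics/wrist2.png')[60:300,160:460];b=cv2.imread('pics/scene2.png')[115:215,185:310]
cv2.imwrite('pics/both2.png',np.hstack([cv2.resize(a,(400,320)),cv2.resize(b,(400,320),interpolation=2)]))
print(bot.get_obs()['contact_force'],bot.get_obs()['ft_torque'],bot.get_obs()['position'])
E
```

```text
clock: 4.9
position: [0.5427, -0.2166, 0.1634]
orientation: [-180.0, 0.0, 82.7]
contact_force: [-1.4, 1.4, 5.9]
width: 0.126
grip_force: 97.7
clock: 5.28
position: [0.5427, -0.2166, 0.1635]
orientation: [180.0, 0.0, 82.7]
contact_force: [-2.9, 1.1, 4.4]
width: 0.121
grip_force: 97.7
[-2.1593057   0.02822365  5.23515806] [0.17961667 0.49337379 0.01478228] [ 0.5427461  -0.21665851  0.16346275]
```

View pics/both2.png

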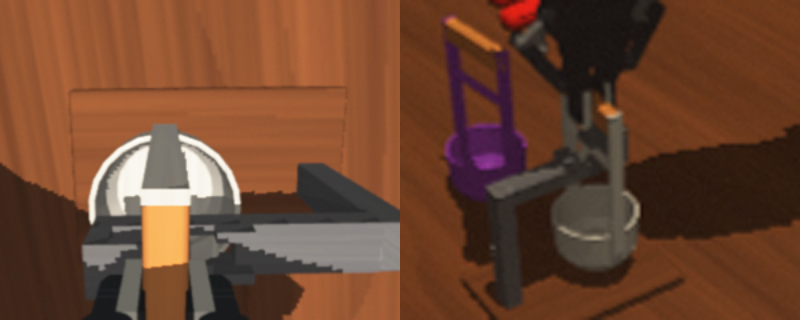

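The grip is held between the pads, at wrist crop (165,240), with the bar still in the hook. The tool reads about +5 N in z, so the pot is pressed on the seat. I lift into the play.

```bash
python3 -m jog '[[[0,0,-1,0],[0,0,0,0],[0,0,0,0]]]'|grep -E "pos|contact"; python3 -m jog '[[[0,0,-1,0],[0,0,0,0],[0,0,0,0]]]'|grep -E "pos|contact"; python3 - <<'E'
from bench import bot
o=bot.get_obs();print(o['contact_force'],o['ft_torque'])
E
```

```text
position: [0.5427, -0.2165, 0.1639]
contact_force: [0.5, 0.1, -2.9]
position: [0.5428, -0.2166, 0.1653]
contact_force: [1.0, -0.6, -2.2]
[ 1.03187593 -0.64696481 -2.23654561] [-0.0100685  -0.0379124   0.02472516]
```

```bash
for i in 1; do python3 -m jog '[[[0,1.5,0,0],[0,1.5,0,0],[0,0,0,0]]]'|grep -E "pos|contact"; python3 -m jog '[[[0,1,0,0],[0,0,0,0],[0,0,0,0]]]'|grep -E "pos|contact"; python3 -m jog '[[[0,1,0,0],[0,0,0,0],[0,0,0,0]]]'|grep -E "pos|contact";python3 -m jog '[[[0,1,0,0],[0,0,0,0],[0,0,0,0]]]'|grep -E "pos|contact"; done
```

```text
position: [0.545, -0.2167, 0.1648]
contact_force: [-4.2, 0.5, -3.7]
position: [0.5464, -0.217, 0.1651]
contact_force: [-4.9, 0.6, -4.2]
position: [0.5475, -0.2172, 0.1652]
contact_force: [-4.4, 1.5, -3.0]
position: [0.5484, -0.2173, 0.1652]
contact_force: [-5.9, 0.6, -3.6]
```

```bash
for i in 1; do python3 -m jog '[[[0,1,0,0],[0,0,0,0],[0,0,0,0]]]'|grep -E "pos|contact"; python3 -m jog '[[[0,1,0,0],[0,0,0,0],[0,0,0,0]]]'|grep -E "pos|contact"; python3 -m jog '[[[0,1,0,0],[0,0,0,0],[0,0,0,0],[0,0,0,0]]]'|grep -E "pos|contact"; done; python3 - <<'E'
from bench import bot,capture
import numpy as np
F=[]
for i in range(6): capture('wrist');o=bot.get_obs();F.append(np.r_[o['contact_force'],o['position']*1000,o['ft_torque']])
F=np.array(F);print(F.mean(0).round(2),F.std(0).round(2))
E
```

```text
position: [0.5493, -0.2174, 0.1652]
contact_force: [-5.6, 0.7, -3.1]
position: [0.5502, -0.2175, 0.1652]
contact_force: [-7.2, 0.3, -3.4]
position: [0.551, -0.2176, 0.1652]
contact_force: [-6.3, 0.5, -3.0]
[-6.6900e+00  9.9000e-01 -2.6300e+00  5.5104e+02 -2.1762e+02  1.6519e+02
  2.1000e-01  1.6600e+00  2.0000e-02] [0.42 0.52 0.37 0.01 0.02 0.01 0.03 0.03 0.02]
```

```bash
cat > f.py <<'E'
from bench import bot,capture
import numpy as np
F=[]
for i in range(4): capture('wrist');o=bot.get_obs();F.append(np.r_[o['contact_force'],o['position']*1000,o['ft_torque'][1]])
print(np.mean(F,0).round(2),o['clock'])
E
python3 -m jog '[[[0,1,0,0],[0,0,0,0],[0,0,0,0]]]' >/dev/null; python3 f.py;python3 -m jog '[[[0,1,0,0],[0,0,0,0],[0,0,0,0]]]'>/dev/null; python3 f.py;python3 -m jog '[[[0,1,0,0],[0,0,0,0],[0,0,0,0]]]' >/dev/null; python3 f.py
```

```text
[  -7.11    1.16   -2.42  551.93 -217.75  165.2     1.76] 9.75
[  -7.89    1.08   -1.11  552.82 -217.85  165.23    1.9 ] 10.325
[  -8.28    0.84   -0.8   553.72 -217.96  165.21    1.96] 10.9
```

```bash
python3 -m jog '[[[0,1,0,0],[0,0,0,0],[0,0,0,0]]]' >/dev/null; python3 f.py;python3 -m jog '[[[0,0.7,0,0],[0,0,0,0],[0,0,0,0]]]'>/dev/null; python3 f.py
```

```text
[-8.4700e+00  1.1900e+00  8.0000e-02  5.5464e+02 -2.1808e+02  1.6531e+02
  2.1300e+00] 11.475
[-9.1300e+00  1.3900e+00  4.2000e-01  5.5531e+02 -2.1818e+02  1.6534e+02
  2.1900e+00] 12.05
```

```bash
python3 - <<'E'
from h import *
from bench import capture
c=capture('wrist');np.savez('w3.npz',**c);im=c["image"]
cv2.imwrite('pics/w3.png',cv2.resize(im[130:330,180:420],(720,600),interpolation=2))
E
```

```text
(no output)
```

View pics/w3.png

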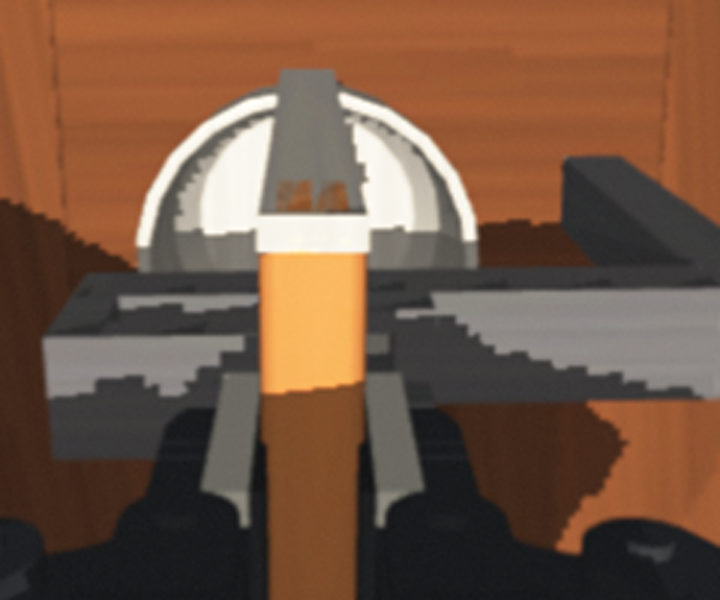

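The picture shows the grip (312,300) held square, with the lip and bar hidden below it. The upward load has grown to about 3.8 N, so I test whether the bar rides on the seat by raising it 1 mm.

```bash
python3 -m jog '[[[0,0,-1,0],[0,0,0,0],[0,0,0,0]]]' >/dev/null; python3 f.py;python3 -m jog '[[[0,0.5,0,0],[0,0,0,0],[0,0,0,0]]]'>/dev/null; python3 f.py
```

```text
[  -7.86    0.78   -4.33  555.22 -218.07  165.84    1.91] 12.675
[  -8.66    1.11   -3.67  555.6  -218.12  165.87    2.04] 13.25
```

```bash
python3 -m jog '[[[0,1,0,0],[0,0,0,0],[0,0,0,0]]]' >/dev/null; python3 f.py;python3 -m jog '[[[0,0.7,0,0],[0,0,0,0],[0,0,0,0]]]'>/dev/null; python3 f.py;python3 -m jog '[[[0,0.6,0,0],[0,0,0,0],[0,0,0,0]]]'>/dev/null; python3 f.py
```

```text
[  -8.26    1.11   -2.68  556.59 -218.25  165.97    2.13] 13.825
[  -9.24    1.2    -2.22  557.22 -218.33  166.01    2.21] 14.4
[ -10.23    0.99   -0.81  557.52 -218.35  165.99    2.51] 14.975
```

The force and torque slope jumped at x=557.5, which is the end stop. I ease back 0.5 mm and lift in small checked steps.

```bash
python3 -m jog '[[[0,-0.5,0,0],[0,0,0,0],[0,0,0,0]]]' >/dev/null; python3 f.py;python3 -m jog '[[[0,0,-1,0],[0,0,0,0],[0,0,0,0]]]'>/dev/null; python3 f.py;python3 -m jog '[[[0,0,-1,0],[0,0,0,0],[0,0,0,0]]]'>/dev/null; python3 f.py
```

```text
[  -8.95    1.56   -1.82  557.31 -218.34  166.01    2.22] 15.55
[  -8.58    1.18   -4.4   557.22 -218.26  166.72    2.09] 16.125
[  -7.94    1.48   -4.75  557.34 -218.29  167.76    2.04] 16.7
```

```bash
python3 -m jog '[[[0,0,-1,0],[0,0,0,0],[0,0,0,0]]]' >/dev/null; python3 f.py;python3 -m jog '[[[0,0,-0.7,0],[0,0,0,0],[0,0,0,0]]]'>/dev/null; python3 f.py;python3 -m jog '[[[0,0,-0.7,0],[0,0,0,0],[0,0,0,0]]]'>/dev/null; python3 f.py
```

```text
[  -8.37    1.4    -4.15  557.4  -218.28  168.81    1.98] 17.275
[  -8.06    1.34   -4.14  557.51 -218.32  169.5     1.87] 17.85
[  -7.28    0.97   -5.05  557.65 -218.35  170.24    1.76] 18.425
```

```bash
python3 -m jog '[[[0,0,-1,0],[0,0,0,0],[0,0,0,0]]]' >/dev/null; python3 f.py;python3 -m jog '[[[0,0,-1,0],[0,0,0,0],[0,0,0,0]]]'>/dev/null; python3 f.py;python3 -m jog '[[[0,0,-1,0],[0,0,0,0],[0,0,0,0]]]'>/dev/null; python3 f.py;python3 -m jog '[[[0,0,-1,0],[0,0,0,0],[0,0,0,0]]]'>/dev/null; python3 f.py
```

```text
[  -6.63    1.16   -3.94  557.86 -218.43  171.36    1.65] 19.0
[  -6.28    1.     -4.22  557.93 -218.44  172.43    1.56] 19.575
[  -6.22    1.37   -3.5   558.08 -218.48  173.52    1.52] 20.15
[  -6.09    1.16   -1.95  558.27 -218.55  174.76    1.52] 20.725
```

```bash
python3 -m jog '[[[0,0,-1,0],[0,0,-1,0],[0,0,0,0],[0,0,0,0]]]' >/dev/null; python3 f.py;python3 -m jog '[[[0,0,-1.5,0],[0,0,-1.5,0],[0,0,0,0],[0,0,0,0]]]'>/dev/null; python3 f.py;python3 -m jog '[[[0,0,-1.5,0],[0,0,-1.5,0],[0,0,0,0],[0,0,0,0]]]'>/dev/null; python3 f.py;python3 -m jog '[[[0,0,-2,0],[0,0,-2,0],[0,0,0,0],[0,0,0,0]]]'>/dev/null; python3 f.py
```

```text
[ 9.0000e-02 -1.6000e-01 -2.7400e+00  5.5910e+02 -2.1878e+02  1.7685e+02
 -2.0000e-02] 21.425
[ 4.3000e-01 -8.0000e-02 -2.7800e+00  5.5863e+02 -2.1864e+02  1.7966e+02
  0.0000e+00] 22.125
[-2.5000e-01  3.8000e-01 -2.3700e+00  5.5863e+02 -2.1864e+02  1.8267e+02
  0.0000e+00] 22.825
[-0.0000e+00  2.6000e-01 -3.0300e+00  5.5862e+02 -2.1864e+02  1.8665e+02
 -1.0000e-02] 23.525
```

```bash
python3 -m jog '[[[0,0,-3,0],[0,0,-3,0],[0,0,-3,0],[0,0,0,0],[0,0,0,0]]]' >/dev/null; python3 f.py;python3 -m jog '[[[0,-4,0,0],[0,-5,0,0],[0,-5,0,0],[0,-5,0,0],[0,-5,0,0]]]'>/dev/null; python3 f.py;python3 -m jog '[[[0,-6,0,0],[0,-6,0,0],[0,-6,0,0],[0,-6,0,0],[0,-6,0,0]]]'>/dev/null; python3 f.py
```

```text
[ 1.8000e-01 -6.0000e-02 -2.5400e+00  5.5859e+02 -2.1863e+02  1.9560e+02
 -0.0000e+00] 24.35
[ 1.3000e-01 -1.2000e-01 -2.1700e+00  5.3443e+02 -2.1556e+02  1.9579e+02
  2.0000e-02] 25.175
[ 1.0000e-02 -4.5000e-01 -2.5200e+00  5.0460e+02 -2.1174e+02  1.9579e+02
  7.0000e-02] 26.0
```

```bash
python3 -m jog '[[[0,-10,0,0],[0,-12,0,0],[0,-12,0,0],[0,-10,0,0],[0,-6,0,0]]]' |grep contact; python3 f.py; python3 -m jog '[[[0,0,-20,0],[0,0,-25,0],[0,0,-25,0],[0,0,-20,0],[0,0,0,0]]]' >/dev/null; python3 -m jog '[[[15,0,0,0],[30,0,0,0],[40,3,0,0],[40,3,0,0],[40,3,0,0]]]' >/dev/null; python3 -m jog '[[[40,3,0,0],[40,3,0,0],[40,3,0,0],[40,2.5,0,0],[30,0,0,0]]]' >/dev/null; python3 -m jog '[[[15,0,0,0],[2,0,0,0],[0,0,0,0],[0,0,0,0]]]'; python3 - <<'E'
from h import *
from bench import capture
for n in('scene','top'):
    c=capture(n);np.savez(n+'4.npz',**c);cv2.imwrite(f'pics/{n}4.png',c["image"])
E
```

```text
contact_force: [0.3, 0.1, -2.4]
[ 4.5000e-01 -3.7000e-01 -2.4100e+00  4.5512e+02 -2.0547e+02  1.9586e+02
  4.0000e-02] 26.825
clock: 29.2
position: [0.523, 0.16, 0.2858]
orientation: [180.0, 0.0, 82.6]
contact_force: [-0.4, 0.5, -2.9]
width: 0.121
grip_force: 98.2
```

View pics/scene4.png

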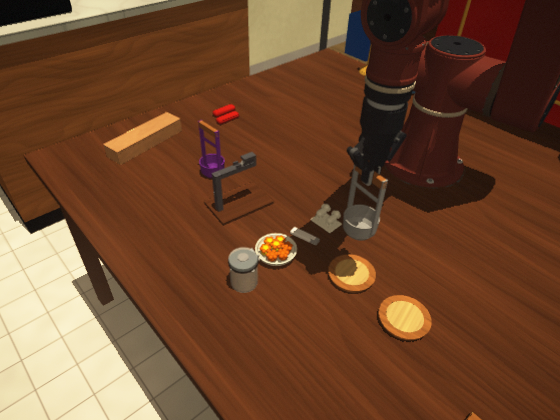

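The pot hangs upright in the gripper, bowl at (361,222), with the hook empty. Nothing else has moved, and the plinth is at (352,273). I measure the pot's offset and tilt in the hand.

```bash
python3 - <<'E'
from h import *
from scipy.optimize import least_squares
c=np.load('scene4.npz');P,u,v=cloud(c);H=hsv(c)[v,u].astype(int)
m=(u>335)&(u<390)&(v>195)&(v<245)&(P[:,2]>.135)&(P[:,2]<.215)&(np.hypot(P[:,0]-.523,P[:,1]-.16)<.06)
q=P[m];print(m.sum(),q.min(0),q.max(0))
# outer surface: camera-facing points; rim = highest
d=np.array([.5,.56]);rel=(q[:,:2]-[.523,.16])@d
for z0 in np.arange(.14,.2,.006):
    k=(q[:,2]>=z0)&(q[:,2]<z0+.006)&(rel>.01)
    if k.sum()>25:
        p=q[k,:2]
        f=lambda r:np.hypot(p[:,0]-r[0],p[:,1]-r[1])-r[2]
        s=least_squares(f,[.523,.16,.035],loss='soft_l1',f_scale=.001);print(round(z0+.003,4),k.sum(),s.x.round(4))
# grip visible end + straps
m=(u>340)&(u<392)&(v>165)&(v<215)&(P[:,2]>.21)&(P[:,2]<.32)&(H[:,1]<70)&(np.hypot(P[:,0]-.523,P[:,1]-.16)<.06)
q=P[m];ax=np.array([.992,-.126]);ay=np.array([.126,.992])
a=(q[:,:2]-[.523,.16])@ax;b=(q[:,:2]-[.523,.16])@ay
for lo in np.arange(.2,.32,.01):
    k=(q[:,2]>=lo)&(q[:,2]<lo+.01)&(b>.025)
    if k.sum()>5: print('strap',round(lo+.005,3),k.sum(),np.percentile(a[k],[5,50,95]).round(4),np.median(b[k]).round(4))
# top view: bowl rim
t=np.load('top4.npz');P,u,v=cloud(t)
m=(np.hypot(P[:,0]-.523,P[:,1]-.16)<.06)&(P[:,2]>.18)&(P[:,2]<.20)
q=P[m];print('top rim',m.sum())
if m.sum()>20:
    s=least_squares(lambda r:np.hypot(q[:,0]-r[0],q[:,1]-r[1])-r[2],[.523,.16,.035],loss='soft_l1',f_scale=.001);print(s.x, cv2.minEnclosingCircle(np.float32(q[:,:2])))
# plinth recheck
m=(abs(P[:,0]-.523)<.075)&(abs(P[:,1]-.162)<.075)&(P[:,2]>.006)&(P[:,2]<.022);print('pl',cv2.minEnclosingCircle(np.float32(P[m][:,:2])))
E
```

```text
1049 [0.48525711 0.11649326 0.14873768] [0.56134906 0.19898893 0.21486955]
0.161 46 [0.5225 0.158  0.0353]
0.167 51 [0.5216 0.1566 0.037 ]
0.173 51 [0.5196 0.1566 0.0391]
0.179 63 [0.5186 0.1557 0.0411]
0.185 68 [0.5192 0.1564 0.0405]
0.191 73 [0.5216 0.1577 0.0382]
strap 0.235 13 [-0.0001  0.0043  0.0074] 0.037
strap 0.245 18 [-0.002   0.0037  0.0072] 0.0366
strap 0.255 20 [-0.0031  0.004   0.0074] 0.0364
strap 0.265 26 [-0.0025  0.0036  0.0071] 0.0366
strap 0.275 20 [-0.0038  0.0012  0.0064] 0.0369
strap 0.285 19 [-0.0031  0.0049  0.007 ] 0.0372
strap 0.295 9 [-0.0018  0.004   0.0068] 0.037
top rim 210
[0.52236387 0.15593026 0.03577917] ((0.5221425890922546, 0.15509957075119019), 0.03865934908390045)
pl ((0.5223471522331238, 0.16016870737075806), 0.055950623005628586)
```

```bash
python3 -m jog '[[[3.5,0,10,0],[0,0,25,0],[0,0,30,0],[0,0,25,0],[0,0,15,0]]]' >/dev/null; python3 -m jog '[[[0,0,10,0],[0,0,6,0],[0,0,4,0],[0,0,3,0],[0,0,0,0]]]'>/dev/null; python3 f.py;  python3 -m jog '[[[0,0,1,0],[0,0,1,0],[0,0,0,0]]]'|grep -E "pos|cont"
```

```text
[ 3.4000e-01  1.4000e-01 -2.8500e+00  5.2361e+02  1.6443e+02  1.5795e+02
  1.0000e-02] 30.75
position: [0.5234, 0.1644, 0.1556]
contact_force: [0.2, 0.7, -2.9]
```

```bash
python3 -m jog '[[[0,0,1,0],[0,0,0,0],[0,0,0,0]]]'|grep -E "pos|cont";python3 -m jog '[[[0,0,0.7,0],[0,0,0,0],[0,0,0,0]]]'|grep -E "pos|cont";python3 -m jog '[[[0,0,0.7,0],[0,0,0,0],[0,0,0,0]]]'|grep -E "pos|cont"
```

```text
position: [0.5235, 0.1644, 0.1547]
contact_force: [0.9, 0.4, -2.6]
position: [0.5234, 0.1644, 0.154]
contact_force: [-0.2, -1.2, -2.2]
position: [0.5235, 0.1644, 0.1533]
contact_force: [1.0, -0.1, -1.8]
```

```bash
python3 f.py; python3 -m jog '[[[0,0,0.6,0],[0,0,0,0],[0,0,0,0]]]'>/dev/null; python3 f.py; python3 -m jog '[[[0,0,0.5,0],[0,0,0,0],[0,0,0,0]]]'>/dev/null; python3 f.py
```

```text
[-0.0000e+00 -2.6000e-01 -2.8100e+00  5.2345e+02  1.6441e+02  1.5331e+02
  1.0000e-02] 32.45
[ 7.0000e-02  3.6000e-01 -1.8700e+00  5.2352e+02  1.6441e+02  1.5274e+02
 -5.0000e-02] 33.025
[-9.6000e-01  4.4000e-01  6.0000e+00  5.2370e+02  1.6454e+02  1.5269e+02
  3.6000e-01] 33.6
```

```bash
python3 -m jog '[[[0,0,-0.4,0],[0,0,0,0],[0,0,0,0]]]' >/dev/null; python3 f.py; python3 -m jog '[[[0,0,0,0],[0,0,0,0],[0,0,0,0],[0,0,0,0]]]' 40 >/dev/null; python3 -m jog '[[[0,0,0,0],[0,0,0,0],[0,0,0,0],[0,0,0,0]]]' 70; python3 -m jog '[[[0,0,-5,0],[0,0,-15,0],[0,0,-25,0],[0,0,-30,0],[0,0,-30,0]]]'; python3 - <<'E'
from h import *
from bench import capture
c=capture('scene');np.savez('s5.npz',**c);t=capture('top');np.savez('t5.npz',**t)
cv2.imwrite('pics/f5.png',np.hstack([cv2.resize(c["image"][150:300,270:420],(400,400)),cv2.resize(t["image"][190:310,130:250],(400,400))]))
E
```

```text
[-5.1000e-01  9.7000e-01  3.4200e+00  5.2359e+02  1.6445e+02  1.5272e+02
  5.0000e-02] 34.175
clock: 35.17
position: [0.5234, 0.1644, 0.1526]
orientation: [-180.0, 0.0, 82.7]
contact_force: [-0.3, -1.1, -0.1]
width: 0.824
grip_force: 0.0
clock: 35.8
position: [0.5235, 0.1644, 0.2598]
orientation: [179.9, -0.0, 82.7]
contact_force: [0.1, 0.2, 0.1]
width: 0.816
grip_force: 0.0
```

View pics/f5.png

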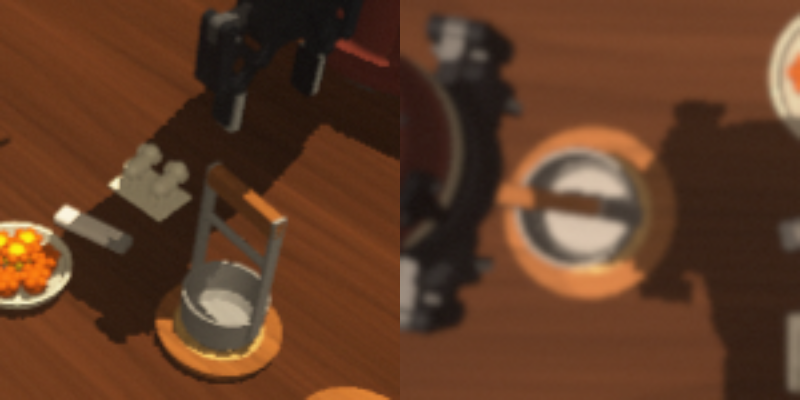

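The pot stands free and upright in the middle of the plinth, with the fingers clear above it. One quick numeric check, then I hand in.

```bash
python3 -m jog '[[[0,0,0,0],[0,0,0,0],[0,0,0,0],[0,0,0,0],[0,0,0,0]]]' >/dev/null; python3 - <<'E'
from h import *
from bench import bot
t=np.load('t5.npz');P,u,v=cloud(t)
m=(np.hypot(P[:,0]-.523,P[:,1]-.16)<.055)&(P[:,2]>.053)&(P[:,2]<.066);c=cv2.minEnclosingCircle(np.float32(P[m][:,:2]));print('rim',m.sum(),c)
if np.hypot(c[0][0]-.5224,c[0][1]-.1605)<.012: print(bot.finish_job())
E
```

```text
rim 166 ((0.5222997665405273, 0.1601983606815338), 0.03879411518573761)
the job is handed in; nothing more can be done
None
```

The steel pot came off the hook without being forced and now stands upright and released, its rim centre measured within about 1 mm of the round stand's centre; the job was handed in at about 36 s, and no verdict was shown.

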